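# Refill the caddy's tilt-out bin with guest soaps

### The arm

A 6-joint arm with a two-finger parallel gripper is mounted at the origin on the work surface. World frame = base frame: x ahead of the robot, y to its left, z up, the work surface at z = 0. Lengths are in m, angles in rad, forces in N, time in s.
With the tool pointing down it reaches from about 0.35 to 0.85 m from the base axis. Payload 8.1 kg.
Tool frame: the origin (TCP) lies at the very end of the fingers, on their centre line; the grasp point (between the pads) lies 19 mm behind it; z points along the fingers, y is the line along which they close (so a half turn about z gives the same grasp; the last joint's range is limited). The gripper opens to 93 mm and grips with 3 to 60 N. Pads are 15 mm wide; open, the fingers measure 128 mm over their backs; the gripper's body (75 mm by 188 mm) begins 65 mm behind the grasp point.
Start: joints at [1.029, 0.13, 1.488, -0, 1.523, -0.085], TCP at [0.265, 0.538, 0.219] pointing down, gripper open.
Joint ranges: [-2.96, 2.96], [-0.89, 2.26], [0.02, 2.5], [-1.34, 4.48], [0, 2.73], [-2.66, 2.66]. Speed limits (rad/s): [2.39, 2.39, 2.79, 3.14, 3.14, 3.14].

### API

Orientations are given as a unit quaternion [x, y, z, w].
In Python, from rig import manip gives the robot as it stands.
- The arm moves only by the tool jog_arm, never from a script. Its argument "deltas" is text: rows parted by semicolons, each of 5 numbers parted by spaces: the opening, from -1 (shut) to 1 (fully open), then the shift along the tool's x, y, z in mm, then the turn about the tool's z in degrees. A call has 1 to 20 rows; each row shifts and turns the commanded pose from where the row before left it, along the tool's axes as they then stand; what a row does not reach is not made up. A row lasts 1/12 s, in which the tool goes at most 41.7 mm and 7.16 degrees, less where a joint would pass 70% of its speed; a pose out of reach is approached as far as the arm can. A call with a gripper value outside its range is refused whole. The fingers move at their own pace and stop on an object; "newtons" is the grip in N (left out, the last holds). Time passes only in rows, so rows that do not move let the fingers close. It gives the time, the measured TCP pose, the force, the opening and the grip force at its end, in the units of the state.
- manip.observe(): the state, without advancing time (a new reading comes with each control period).
- manip.camera(name): name is "side" or "top" or "wrist"; returns the picture (400x640x3 uint8, red, green, blue); there is no depth.
- manip.camera_info(name): a dict with "fx", "fy", "cx", "cy" (pixels), "rvec" (rotation vector, rad) and "tvec" (3), from world to camera coordinates, as OpenCV has them. Camera axes: x right, y down, z forward; pixel columns grow to the right and rows downward; lengths in m; the calibration is good to about 2 mm. A picture is of the moment at which its call begins: read the wrist's pose just before it. camera_info takes no time and is no camera call; for the wrist camera it gives the pose at the moment of the call.
- manip.hand_in(): hands the job in; it is judged then, once.
Trained networks look in the newest picture that a camera, given by its name, has taken for a name from the list of things; names that differ only in an ending like _2 or _b are one class to them, and where a whole thing is asked for, a point or a joint stands for the part that bears it (a point fixed in the world has none). Each returns a list of dicts, best first, with "p" (0 to 1); they miss things now and then, are a little off and sometimes report something else, mostly with a low value. They report only what shows in the picture. A call takes as long as a camera call. They do not tell look-alikes from the thing itself.
- manip.spot_in(camera, query): "xy" ([column, row] in pixels, amid what is visible of it).
- manip.place_of(camera, query): "xy" ([column, row] in pixels: a listed point, or the origin of a listed thing).
The state is a dict: "time": time; "q": joint angles; "qvel": joint speeds; "effort": joint torques, N m; "tcp_pos": TCP position; "orientation": TCP orientation; "wrist_force": force on the tool from outside, world axes, zero at the start; "ft_torque": the same for the moment, N m; "opening": finger opening in m; "gripper_force": force on a finger pad.
Only numpy, scipy, OpenCV 4.12 (cv2) and the standard library are available. Lean on these libraries where they do the work, as an engineer would, in place of code of your own. Each camera call takes 0.05 s, during which the arm holds its last target. There are 200 camera calls.

### The job

Pull the tilt-out front of the pink caddy open to its stop, then take the scoop that holds the soap balls and pour all four of them into the tilted opening. Set the empty scoop down upright on the ledge, leave the bin open, and leave the scoop with the pumice stone where it is.

Things in the scene. Friction and masses are not known exactly. Their poses are not given: they have to be found in the camera images.
- bin (a joint): Tilt of the bin that forms the upper tier of the fixed pink plastic caddy, rad: 0 shut, 0.6 at its stop; starts near shut. Hinge along the lower edge of its front, 75 mm above the ledge; the front (135 mm high) swings out and down towards the robot. It stays where left; about 2 N at the handle moves it. Inside 178 mm wide, 84 mm deep, back wall 60 mm high. When shut, the caddy's roof covers it.
- bin_handle (a point): Middle of the bin's pull bar: round, 10 mm thick, 100 mm long, level, 45 mm out from the front, just above its top edge (213 mm above the ledge when shut): pinch it from above, one finger behind it. The point tilts with the bin; in its axes (x into the bin, y along the bar, z up the front) the hinge line lies at x +45, z -138 mm. The caddy is 200 mm wide, 130 deep, 214 high.
- bin_mouth (a point): Fixed point on the caddy, middle of the opening that appears with the bin at its stop: 190 mm above the ledge, 40 mm in front of the caddy's front plane, level with the lowered top edge of the bin front. The opening runs from the front plane (where the caddy's flat roof, 214 mm high, begins) to 36 mm nearer the robot, and 89 mm to either side. Axes: x into the caddy, y left, z up.
- scoop: Aluminium scoop holding four cream soap balls, left or right of the caddy. 0.12 kg, 60 mm wide; flat floor from x -40 to +40, then a 20 degree ramp up to the open mouth at x +65 (lip 12 mm high); sides 30 mm high. Handle: 14 x 14 mm bar along x from -50 to -135 mm, its middle at z 40 mm. Origin: underside, mid floor; x to the mouth, z up. Balls roll out when it is tipped 25 degrees or more.
- other_scoop: A scoop of the same make and axes, holding one grey pumice stone (55 x 38 x 22 mm); on the other side of the caddy. Not to be used.
- soap0: One of four cream-coloured guest soap balls, 26 mm across, 10 g, lying in the scoop. Origin: its centre.
- soap1: One of four cream-coloured guest soap balls, 26 mm across, 10 g, lying in the scoop. Origin: its centre.
- soap2: One of four cream-coloured guest soap balls, 26 mm across, 10 g, lying in the scoop. Origin: its centre.
- soap3: One of four cream-coloured guest soap balls, 26 mm across, 10 g, lying in the scoop. Origin: its centre.
Mind the look-alikes: they are no part of the job. What is shaped like the scoop but red is not meant.

How it is judged:
By the outcome, as a careful person would: the job done as asked, in the order asked, and still so for the second after the job is handed in, with the robot touching nothing.
It also fails if it takes over 72 s, if anything falls off the work surface, if the arm or the gripper's body presses on something with over 40 N, if the wrist force passes 120 N, or if a joint passes its speed limit or range.

## Working session

There is one attempt and no reset: what is moved stays moved. The work goes in short steps, Python scripts to look and compute and a tool call to move; the robot and the scene stay as the last step left them, time stands still between calls to the robot, and variables do not carry over. Pictures are saved under pics/ and viewed, at most 10 in all, crops included, and the job is handed in when it is done.

Besides the shell and the picture viewer there is one more tool, called after "Call:" by a JSON object that holds its "api" and its "payload", one argument or row to a line. jog_arm: Moves the arm, as the interface text tells. Its arguments: {"type":"object","properties":{"deltas":{"type":"string"},"newtons":{"type":"number"}},"required":["deltas"]}

```bash
mkdir -p pics; cat > h.py <<'E'
import numpy as np, cv2
from scipy.spatial.transform import Rotation as R
from rig import manip
def cam(n):
    i=manip.camera_info(n); K=np.array([[i['fx'],0,i['cx']],[0,i['fy'],i['cy']],[0,0,1.]])
    return K,cv2.Rodrigues(np.array(i['rvec'],float))[0],np.array(i['tvec'],float)
def ray(c,uv):
    K,r,t=c; d=r.T@np.linalg.solve(K,[uv[0],uv[1],1.]); return -r.T@t,d/np.linalg.norm(d)
def proj(c,p):
    K,r,t=c; q=K@(r@np.array(p,float)+t); return q[:2]/q[2]
def tri(obs):
    A=np.zeros((3,3));b=np.zeros(3)
    for c,uv in obs:
        o,d=ray(c,uv);M=np.eye(3)-np.outer(d,d);A+=M;b+=M@o
    return np.linalg.solve(A,b)
def onz(c,uv,z):
    o,d=ray(c,uv); return o+d*(z-o[2])/d[2]
def snap(n,f):
    im=manip.camera(n); cv2.imwrite('pics/'+f,cv2.cvtColor(im,cv2.COLOR_RGB2BGR)); return im
E
python3 - <<'E'
from h import *
np.set_printoptions(precision=3,suppress=True)
s=manip.observe();print(s['time'],s['tcp_pos'],s['orientation'],s['opening'])
a=snap('side','s0.png');b=snap('top','t0.png')
cv2.imwrite('pics/both.png',cv2.cvtColor(np.vstack([a,b])[:, :],cv2.COLOR_RGB2BGR)[:, :]) 
for q in ['bin_handle','bin_mouth','scoop','other_scoop','soap0']:
  for c in ['side','top']:
    print(q,c,[(np.round(d['xy']),round(d['p'],2)) for d in manip.place_of(c,q)])
for c in ['side','top','wrist']:
  k=cam(c);print(c,-k[1].T@k[2],k[1][2])
E
```

```text
0.0 [0.264 0.538 0.218] [ 0.226  0.974 -0.001 -0.   ] 0.09274256050446049
bin_handle side [(array([350., 166.]), 0.91), (array([283., 184.]), 0.34)]
bin_handle top []
bin_mouth side [(array([351., 171.]), 0.7)]
bin_mouth top [(array([307., 168.]), 0.81)]
scoop side [(array([234., 180.]), 0.83), (array([290., 187.]), 0.56), (array([283., 186.]), 0.37)]
scoop top [(array([237., 218.]), 0.95), (array([189., 275.]), 0.74)]
other_scoop side [(array([394., 316.]), 0.7), (array([285., 182.]), 0.47)]
other_scoop top [(array([442., 203.]), 0.95)]
soap0 side [(array([285., 188.]), 0.58), (array([291., 191.]), 0.47), (array([295., 182.]), 0.44), (array([290., 183.]), 0.43)]
soap0 top [(array([238., 218.]), 0.63), (array([226., 212.]), 0.5), (array([229., 223.]), 0.46), (array([239., 212.]), 0.43)]
side [ 0.104 -0.685  0.946] [ 0.333  0.626 -0.705]
top [0.372 0.023 1.079] [ 0.126  0.001 -0.992]
wrist [0.193 0.573 0.384] [ 0.254 -0.125 -0.959]
```

View pics/s0.png

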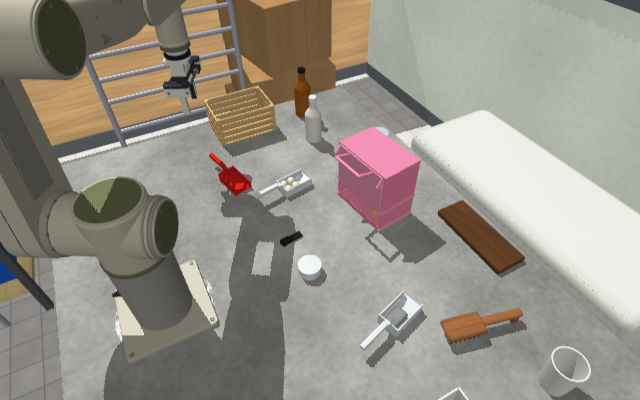

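View pics/t0.png

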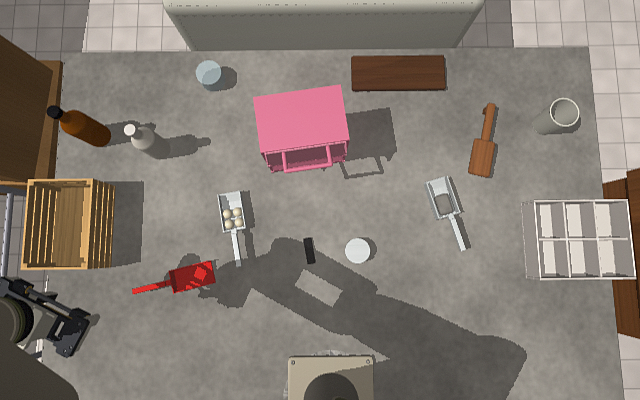

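Candidates for the scoop: the soap scoop at top (233,215) / side (292,184); the pumice scoop at top (442,203) / side (400,312), excluded; the red one at top (195,276) / side (235,178), a look-alike. I choose the first, left of the caddy, with four cream balls. Next I measure and check it in a close crop.

```bash
python3 - <<'E'
from h import *
np.set_printoptions(precision=3,suppress=True)
S=cam('side');T=cam('top')
print('scoop tri',tri([(S,(288,185)),(T,(237,218))]), 'flat',onz(T,(237,218),0.0),onz(T,(233,216),.02))
print('handle tri',tri([(S,(350,166)),(T,(307,166))]),onz(T,(307,166),.213))
a=cv2.imread('pics/t0.png')[75:275,190:360];b=cv2.imread('pics/s0.png')[115:245,250:430]
a=cv2.resize(a,None,fx=3,fy=3,interpolation=2)[:600];b=cv2.resize(b,(290,209));
c=np.zeros((600,800,3),np.uint8);c[:600,:510]=a;c[:209,510:800]=b
cv2.imwrite('pics/c1.png',c)
E
```

```text
scoop tri [0.462 0.243 0.023] flat [0.467 0.247 0.   ] [0.47  0.253 0.02 ]
handle tri [0.566 0.049 0.207] [0.561 0.05  0.213]
```

View pics/c1.png

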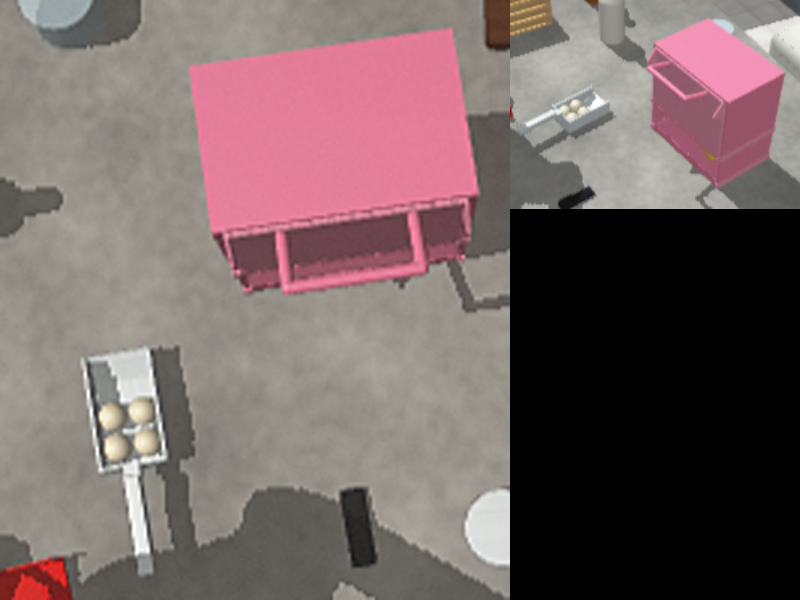

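The crop shows the four cream balls, crop (128,428), in the aluminium scoop whose handle points at the robot. The bin's pull bar runs from crop (287,287) to (425,267).

```bash
cat >> h.py <<'E'
def plan(target,ydir):
    "turn about tool z (deg) then shift in turned tool axes (mm)"
    s=manip.observe();r=R.from_quat(s['orientation']).as_matrix()
    best=None
    for sg in (1,-1):
        v=r.T@(sg*np.array([*ydir[:2],0.])); a=np.degrees(np.arctan2(-v[0],v[1]))
        if best is None or abs(a)<abs(best): best=a
    r2=r@R.from_euler('z',best,degrees=True).as_matrix()
    print('t',round(s['time'],2),'turn',round(best,1),'shift',np.round(r2.T@(np.array(target)-s['tcp_pos'])*1000,1),'q6',round(s['q'][5],2),'x',r2[:,0].round(2),'y',r2[:,1].round(2))
E
python3 - <<'E'
from h import *
np.set_printoptions(precision=3,suppress=True)
T=cam('top')
A=onz(T,(285.7,170.7),.21);B=onz(T,(331.7,164),.21);print('bar',A,B,np.linalg.norm(A-B))
C=onz(T,(261,151),.214);D=onz(T,(348.7,139.3),.214);print('roof',C,D,np.linalg.norm(C-D))
E1=onz(T,(238.3,263.3),.047);F=onz(T,(233.7,231.7),.047);print('sc',E1,F,np.linalg.norm(E1-F))
u=(D-C)/np.linalg.norm(D-C);n=np.array([-u[1],u[0],0]);print('u',u,'n into',n)
m=(A+B)/2;print('gap to front plane',(C-m)@n)
plan([m[0],m[1],.29],n)
E
```

```text
bar [0.552 0.097 0.21 ] [ 0.566 -0.004  0.21 ] 0.10264055697581306
roof [0.596 0.152 0.214] [ 0.62  -0.043  0.214] 0.19584362126522592
sc [0.347 0.232 0.047] [0.427 0.245 0.047] 0.08152235719988574
u [ 0.124 -0.992  0.   ] n into [0.992 0.124 0.   ]
gap to front plane 0.04993584855744463
t 0.6 turn 56.7 shift [-524.7  230.7  -71.4] q6 -0.09 x [-0.12  0.99  0.  ] y [0.99 0.12 0.  ]
```

Call:
{"api": "jog_arm", "payload": {
  "deltas": "-0.2 0 0 -9 7.1; -0.2 0 0 -9 7.1; -0.2 0 0 -9 7.1; -0.2 0 0 -9 7.1; -0.2 0 0 -9 7.1; -0.2 0 0 -9 7.1; -0.2 0 0 -9 7.1; -0.2 0 0 -8 7"
}}

```text
time: 1.27
tcp_pos: [0.2647, 0.5386, 0.2903]
orientation: [0.664, 0.748, 0.0, -0.0]
wrist_force: [-0.8, -0.3, -0.2]
opening: 0.0444
gripper_force: 0.0
```

Call:
{"api": "jog_arm", "payload": {
  "deltas": "-0.2 -29 13 0 0; -0.2 -29 13 0 0; -0.2 -29 13 0 0; -0.2 -29 13 0 0; -0.2 -29 13 0 0; -0.2 -29 13 0 0; -0.2 -29 13 0 0; -0.2 -29 13 0 0; -0.2 -29 13 0 0; -0.2 -29 13 0 0; -0.2 -29 13 0 0; -0.2 -29 13 0 0; -0.2 -29 13 0 0; -0.2 -29 13 0 0; -0.2 -29 13 0 0; -0.2 -29 13 0 0; -0.2 -29 13 0 0; -0.2 -29 13 0 0; -0.2 0 0 0 0"
}}

```text
time: 2.85
tcp_pos: [0.5633, 0.0448, 0.2891]
orientation: [0.663, 0.748, -0.001, 0.001]
wrist_force: [-0.3, 0.1, 0.1]
opening: 0.0372
gripper_force: 0.0
```

```bash
python3 - <<'E'
from h import *
np.set_printoptions(precision=3,suppress=True)
n=[.992,.124,0]
s=manip.observe();print(s['tcp_pos'],s['opening'])
W=cam('wrist');im=snap('wrist','w1.png')
r=[(d['xy'],d['p']) for d in manip.place_of('wrist','bin_handle')];print(r)
print('expected',proj(W,[.559,.0465,.208]))
S=cam('side')
if r: print('tri',tri([(W,r[0][0]),(S,(350,166))]),onz(W,r[0][0],.208))
plan([.559,.0465,.189],n)
E
```

```text
[0.563 0.045 0.289] 0.03717555068879342
[([310.2, 200.2], 0.93)]
expected [313.715 202.944]
tri [0.562 0.046 0.211] [0.556 0.048 0.208]
t 2.95 turn -0.1 shift [ -1.8  -3.  100.4] q6 -0.13 x [-0.12  0.99  0.  ] y [ 0.99  0.12 -0.  ]
```

View pics/w1.png

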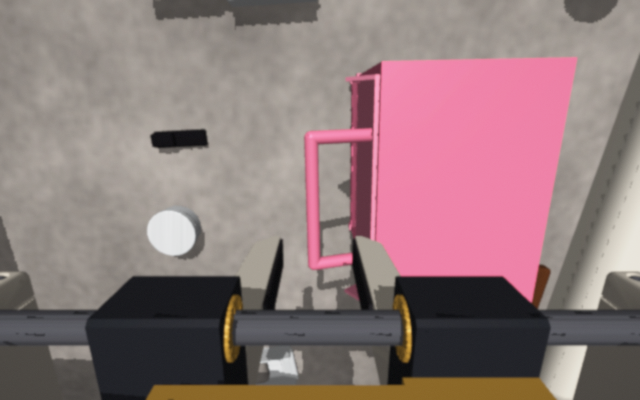

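The wrist view shows the bar from (313,135) to (316,265), between the fingers and clear of the front. I descend, pinch lightly and check.

Call:
{"api": "jog_arm", "payload": {
  "deltas": "-0.2 -1 -3 17 0; -0.2 0 0 17 0; -0.2 0 0 17 0; -0.2 0 0 17 0; -0.2 0 0 16 0; -0.2 0 0 15 0; -0.2 0 0 0 0; -0.9 0 0 0 0; -0.9 0 0 0 0; -0.9 0 0 0 0; -0.9 0 0 0 0; -0.9 0 0 0 0",
  "newtons": 8
}}

```text
time: 3.95
tcp_pos: [0.5593, 0.0483, 0.1918]
orientation: [0.662, 0.75, 0.001, 0.001]
wrist_force: [0.9, 1.2, 4.4]
opening: 0.0099
gripper_force: 8.0
```

Call:
{"api": "jog_arm", "payload": {
  "deltas": "-0.9 0 -7 3 0; -0.9 0 -7 3 0; -0.9 0 -6.7 3.7 0; -0.9 0 -6.6 3.7 0; -0.9 0 -6.2 4.3 0; -0.9 0 -6.2 4.4 0; -0.9 0 -5.8 5 0; -0.9 0 -5.7 5 0; -0.9 0 -5.2 5.5 0; -0.9 0 -5.1 5.6 0; -0.9 0 -3.2 4 0; -0.9 0 -3.1 4 0; -0.9 0 0 0 0; -0.9 0 0 0 0"
}}

```text
time: 5.12
tcp_pos: [0.493, 0.0402, 0.1401]
orientation: [0.662, 0.75, 0.002, 0.001]
wrist_force: [6.3, -1.6, 0.2]
opening: 0.0094
gripper_force: 8.0
```

Call:
{"api": "jog_arm", "payload": {
  "deltas": "-0.9 0 -3 3 0; -0.9 0 -3 3 0; -0.9 0 0 0 0; -0.9 0 0 0 0"
}}

```text
time: 5.45
tcp_pos: [0.4906, 0.04, 0.1369]
orientation: [0.662, 0.75, 0.005, 0.004]
wrist_force: [16.0, 2.2, 6.1]
opening: 0.0148
gripper_force: 8.0
```

Call:
{"api": "jog_arm", "payload": {
  "deltas": "-0.9 0 4 -3 0; -0.3 0 0 0 0; -0.3 0 0 0 0; -0.3 0 0 0 0; -0.3 0 0 -10 0; -0.3 0 0 -20 0; -0.3 0 0 -30 0; -0.3 0 0 -30 0; -0.3 0 0 -30 0; -0.3 0 0 -10 0; -0.3 0 0 0 0"
}}

```text
time: 6.37
tcp_pos: [0.491, 0.0396, 0.2703]
orientation: [0.662, 0.75, 0.002, 0.002]
wrist_force: [-0.7, 0.0, -0.3]
opening: 0.0326
gripper_force: 0.0
```

```bash
python3 - <<'E'
from h import *
np.set_printoptions(precision=3,suppress=True)
s=manip.observe();print(s['tcp_pos'],s['opening'],s['wrist_force'])
W=cam('wrist');T=cam('top');S=cam('side')
im=snap('wrist','w2.png');snap('side','s2.png')
w=manip.place_of('wrist','bin_handle');d=manip.place_of('side','bin_handle');print(w[:1],d[:1])
if w and d: print(tri([(W,w[0]['xy']),(S,d[0]['xy'])]))
# scoop axis and handle grip 80mm behind origin
E1=np.array([.347,.232,.04]);F=np.array([.427,.245,.04]);u=(F-E1)/np.linalg.norm(F-E1)
v=np.array([-u[1],u[0],0]);g=E1+.050*u
print('grip',g,u)
plan([g[0],g[1],.16],v)
E
```

```text
[0.491 0.04  0.27 ] 0.032620478088519415 [-0.749  0.047 -0.291]
[{'xy': [317.3, 197.1], 'p': 0.58}] [{'xy': [327.3, 186.2], 'p': 0.66}]
[0.492 0.04  0.171]
grip [0.396 0.24  0.04 ] [0.987 0.16  0.   ]
t 6.57 turn 87.9 shift [ -58.3 -212.5  104.5] q6 -0.15 x [ 0.99  0.16 -0.  ] y [ 0.16 -0.99 -0.  ]
```

View pics/s2.png

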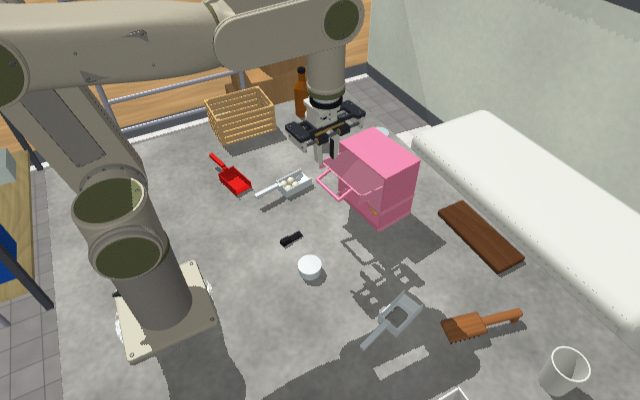

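The bin is at its stop: the bar is measured at (0.492, 0.040, 0.171) against 0.164 expected, side pixel (327,186). Now to the scoop handle.

Call:
{"api": "jog_arm", "payload": {
  "deltas": "0 0 0 0 7.1; 0 0 0 0 7.1; 0 0 0 0 7.1; 0 0 0 0 7.1; 0 0 0 0 7.1; 0 0 0 0 7.1; 0 0 0 0 7.1; 0 0 0 0 7.1; 0 0 0 0 7.1; 0 0 0 0 7.1; 0 0 0 0 7.1; 0 0 0 0 7.1; 0 0 0 0 2.7; 0 0 0 0 0"
}}

```text
time: 7.73
tcp_pos: [0.4884, 0.0396, 0.2642]
orientation: [0.997, 0.079, -0.002, -0.0]
wrist_force: [-0.6, 0.1, -0.5]
opening: 0.0467
gripper_force: 0.0
```

Call:
{"api": "jog_arm", "payload": {
  "deltas": "0 -8 -30 9 0; 0 -8 -30 9 0; 0 -8 -30 9 0; 0 -8 -30 9 0; 0 -8 -30 10 0; 0 -8 -31 10 0; 0 -8 -31 10 0; 0 0 0 10 0; 0 0 0 0 0"
}}

```text
time: 8.48
tcp_pos: [0.3976, 0.2401, 0.1869]
orientation: [0.997, 0.083, -0.003, 0.001]
wrist_force: [-0.2, 0.4, -0.1]
opening: 0.0464
gripper_force: 0.0
```

```bash
python3 - <<'E'
from h import *
np.set_printoptions(precision=3,suppress=True)
s=manip.observe();print(s['tcp_pos'],s['opening'],s['q'])
W=cam('wrist');im=snap('wrist','w3.png');print(-W[1].T@W[2])
w=manip.place_of('wrist','scoop');print(w[:2]);
print('exp grip',proj(W,[.396,.24,.047]),'tail',proj(W,[.347,.232,.047]),'root',proj(W,[.427,.245,.047]))
plan([.396,.24,.021],[-.16,.987])
E
```

```text
[0.398 0.24  0.187] 0.04643139518013213 [ 0.433 -0.222  1.888 -0.     1.481  1.837]
[0.475 0.253 0.352]
[{'xy': [315.7, 102.0], 'p': 0.92}, {'xy': [191.9, 232.2], 'p': 0.85}]
exp grip [316.702 186.713] tail [316.535 235.631] root [316.883 153.414]
t 8.58 turn 0.1 shift [ -3.1  -1.8 168.4] q6 1.84 x [ 0.99  0.16 -0.  ] y [ 0.16 -0.99  0.  ]
```

View pics/w3.png

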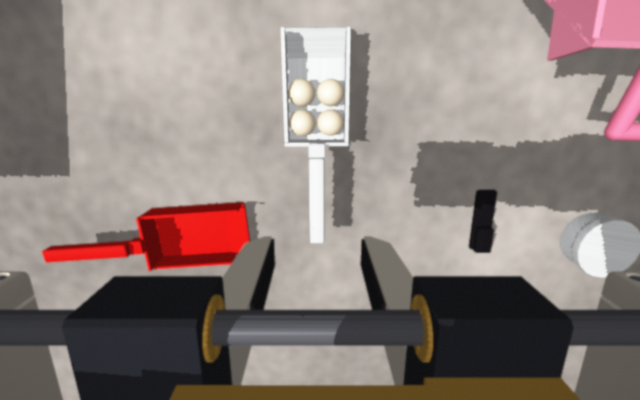

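The handle lies from (316,150) to (317,240), between the fingers. The soaps are at (302-330, 92-122), and the red scoop at (195,235) stays clear. I descend and grip firmly.

Call:
{"api": "jog_arm", "payload": {
  "deltas": "0 7 -2 25 0; 0 0 0 25 0; 0 0 0 25 0; 0 0 0 25 0; 0 0 0 24 0; 0 0 0 20 0; 0 0 0 14 0; 0 0 0 7 0; 0 0 0 0 0; -0.9 0 0 0 0; -0.9 0 0 0 0; -0.9 0 0 0 0; -0.9 0 0 0 0; -0.9 0 0 0 0; -0.9 0 0 0 0",
  "newtons": 50
}}

```text
time: 9.83
tcp_pos: [0.4072, 0.2431, 0.026]
orientation: [0.997, 0.081, 0.0, -0.0]
wrist_force: [-0.9, -0.2, 3.1]
opening: 0.0134
gripper_force: 50.0
```

Call:
{"api": "jog_arm", "payload": {
  "deltas": "-0.9 0 0 -4 0; -0.9 0 0 -6 0; -0.9 0 0 -8 0; -0.9 0 0 -12 0; -0.9 0 0 -12 0; -0.9 0 0 -12 0; -0.9 0 0 -12 0; -0.9 0 0 -12 0; -0.9 0 0 -12 0; -0.9 0 0 -10 0; -0.9 0 0 0 0"
}}

```text
time: 10.75
tcp_pos: [0.4083, 0.2436, 0.1284]
orientation: [0.997, 0.08, 0.002, -0.001]
wrist_force: [0.0, 0.4, -1.3]
opening: 0.0135
gripper_force: 50.0
```

```bash
python3 - <<'E'
from h import *
np.set_printoptions(precision=3,suppress=True)
s=manip.observe();print(s['tcp_pos'],s['opening'],s['wrist_force'],s['ft_torque'])
a=manip.camera('wrist');b=manip.camera('side')
c=np.vstack([a[:260,150:500],cv2.resize(b[110:240,220:395],(350,260))]);cv2.imwrite('pics/c4.png',c[:,:,::-1])
n=np.array([.992,.124,0])
# front plane middle .608,.0545 ; lip at tilt 35 over -20
f=np.array([.608,.0545,0])
for th in (0,25,35,45):
    t=np.radians(th);x=140*np.cos(t)-28*np.sin(t);z=-140*np.sin(t)-28*np.cos(t);print(th,x,z)
plan([*(f-n*.125)[:2],.31],[-.124,.992])
E
```

```text
[0.408 0.244 0.128] 0.013503469925040647 [ 0.017  0.371 -1.257] [-0.04   0.243  0.031]
0 140.0 -28.0
25 115.04977885639141 -84.54317468072412
35 98.62114598262957 -103.2369583292382
45 79.19595949289334 -118.79393923933998
t 10.85 turn 2.1 shift [  51.2  212.  -184.2] q6 1.84 x [0.99 0.12 0.  ] y [ 0.12 -0.99 -0.  ]
```

View pics/c4.png

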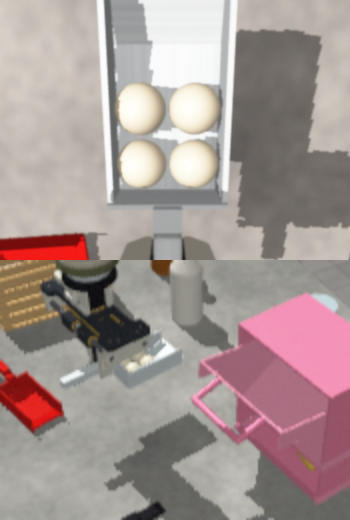

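Scoop is level with the four balls in it (crop 140-195, 105-165). I carry it to the caddy front.

Call:
{"api": "jog_arm", "payload": {
  "deltas": "-0.9 0 0 -10 1.05; -0.9 0 0 -18 1.05; -0.9 0 0 -20 0; -0.9 0 0 -22 0; -0.9 0 0 -22 0; -0.9 0 0 -22 0; -0.9 0 0 -22 0; -0.9 0 0 -20 0; -0.9 0 0 -12 0; -0.9 0 0 -6 0; -0.9 0 0 0 0"
}}

```text
time: 11.77
tcp_pos: [0.4072, 0.2431, 0.3004]
orientation: [0.998, 0.062, 0.001, -0.0]
wrist_force: [0.3, -0.2, -0.6]
opening: 0.0136
gripper_force: 50.0
```

Call:
{"api": "jog_arm", "payload": {
  "deltas": "-0.9 1 8 0 0; -0.9 2 14 0 0; -0.9 2 18 0 0; -0.9 2 20 0 0; -0.9 2 20 0 0; -0.9 3 20 0 0; -0.9 3 20 0 0; -0.9 3 20 0 0; -0.9 3 20 0 0; -0.9 3 18 0 0; -0.9 3 16 0 0; -0.9 2 10 0 0; -0.9 2 6 0 0; -0.9 0 2 0 0; -0.9 0 0 0 0; -0.9 0 0 0 0"
}}

```text
time: 13.1
tcp_pos: [0.4637, 0.0369, 0.2992]
orientation: [0.998, 0.062, -0.0, -0.0]
wrist_force: [-0.3, 1.3, -1.2]
opening: 0.0132
gripper_force: 50.0
```

```bash
python3 - <<'E'
from h import *
np.set_printoptions(precision=3,suppress=True)
n=np.array([.992,.124,0]);f=np.array([.608,.0545,0])
s=manip.observe();print(s['tcp_pos'],s['opening'],s['wrist_force'])
im=snap('wrist','w5.png');W=cam('wrist')
e=f-.038*n;u=np.array([.124,-.992,0])
print('edge ends',[proj(W,[*(e+k*u)[:2],.19]).round() for k in (-.089,.089)],'roof',[proj(W,[*(f+k*u)[:2],.214]).round() for k in (-.1,.1)])
print('bin_mouth',[(d['xy'],d['p']) for d in manip.place_of('wrist','bin_mouth')],proj(W,[*(f-.04*n)[:2],.19]))
plan([*(f-n*.145)[:2],.231],[-.124,.992])
E
```

```text
[0.464 0.037 0.299] 0.013238256033903889 [-0.332  1.323 -1.242]
edge ends [array([201.,  59.]), array([435.,  59.])] roof [array([166.,  -7.]), array([469.,  -7.])]
bin_mouth [] [317.797  61.596]
t 13.2 turn 0.1 shift [ 0.4  0.6 68.4] q6 1.41 x [ 0.99  0.12 -0.  ] y [ 0.12 -0.99 -0.  ]
```

View pics/w5.png

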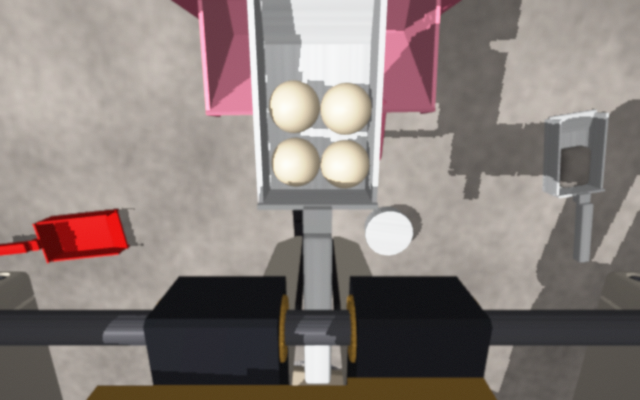

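The bin's lowered front edge shows at (205,112)-(437,110), so the opening is 76 mm deep, from the front plane to the edge. I lower the scoop over it with the lip just short of the roof, then loosen the grip so the scoop noses down.

Call:
{"api": "jog_arm", "payload": {
  "deltas": "-0.9 -1 0 8 0; -0.9 -1 0 12 0; -0.9 -1 0 12 0; -0.9 -1 0 12 0; -0.9 -1 0 10 0; -0.9 0 0 8 0; -0.9 0 0 4 0; -0.9 0 0 2 0; -0.9 0 0 0 0"
}}

```text
time: 13.95
tcp_pos: [0.4588, 0.0357, 0.2311]
orientation: [0.998, 0.062, -0.0, -0.0]
wrist_force: [0.5, -0.4, -1.9]
opening: 0.0136
gripper_force: 50.0
```

Call:
{"api": "jog_arm", "payload": {
  "deltas": "-0.9 0 0 0 0; -0.9 0 0 0 0; -0.9 0 0 0 0; -0.9 0 0 0 0",
  "newtons": 8
}}

```text
time: 14.28
tcp_pos: [0.4593, 0.0358, 0.232]
orientation: [0.998, 0.062, 0.001, 0.0]
wrist_force: [-0.2, -0.3, -0.5]
opening: 0.0141
gripper_force: 8.0
```

```bash
python3 - <<'E'
from h import *
s=manip.observe();print(s['tcp_pos'],s['opening'],s['wrist_force'],s['ft_torque'])
a=manip.camera('wrist');b=manip.camera('side')
c=np.hstack([a[:260,150:500],cv2.resize(b[90:240,240:440],(400,300))[:260]]);cv2.imwrite('pics/c6.png',c[:,:,::-1])
E
```

```text
[0.45929206 0.03576668 0.23203533] 0.014058633544884597 [-0.22506469 -0.31845719 -0.53441794] [ 0.02497814  0.13117189 -0.00176714]
```

View pics/c6.png

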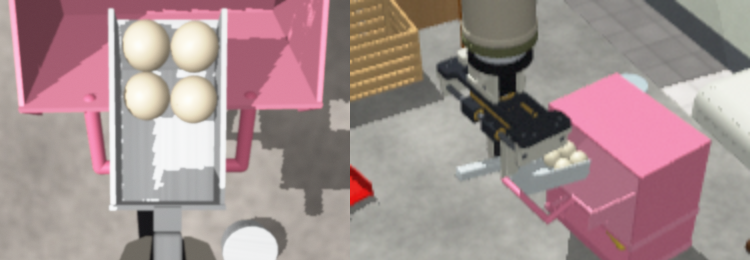

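At 8 N the scoop nosed down onto the bin edge and the balls rolled to the lip, crop (125-215, 25-120), inside the opening. Raising the hand with the loose grip will tip it further.

Call:
{"api": "jog_arm", "payload": {
  "deltas": "-0.9 3 0 -5 0; -0.9 3 0 -5 0; -0.9 3 0 -5 0; -0.9 3 0 -5 0; -0.9 3 0 -4 0; -0.9 3 0 -4 0; -0.9 3 0 -4 0; -0.9 3 0 -4 0; -0.9 3 0 -4 0; -0.9 3 0 -4 0; -0.9 0 0 0 0; -0.9 0 0 0 0; -0.9 0 0 0 0; -0.9 0 0 0 0",
  "newtons": 7
}}

```text
time: 15.55
tcp_pos: [0.4884, 0.0395, 0.2751]
orientation: [0.998, 0.062, -0.0, -0.0]
wrist_force: [1.3, 0.9, -1.6]
opening: 0.0139
gripper_force: 7.0
```

```bash
python3 - <<'E'
from h import *
s=manip.observe();print(s['tcp_pos'],s['opening'],s['wrist_force'],s['ft_torque'])
a=manip.camera('wrist');b=manip.camera('side')
c=np.hstack([a[:260,150:500],cv2.resize(b[90:240,240:440],(400,300))[:260]]);cv2.imwrite('pics/c7.png',c[:,:,::-1])
E
```

```text
[0.48841062 0.03947889 0.27510799] 0.013921870699010368 [ 1.31405307  0.94901311 -1.57050751] [0.01034937 0.18153316 0.04082261]
```

View pics/c7.png

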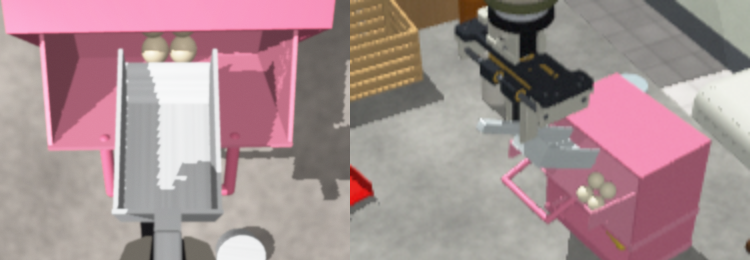

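Scoop is empty, and all four balls show in the bin, side crop (580-610, 180-205). I re-grip firmly, lift, and carry the scoop back to its old free spot.

Call:
{"api": "jog_arm", "payload": {
  "deltas": "-0.9 0 0 0 0; -0.9 0 0 0 0; -0.9 0 0 -5 0; -0.9 0 0 -10 0; -0.9 0 0 -15 0; -0.9 0 0 -15 0; -0.9 0 0 -15 0; -0.9 -5 0 -10 0; -0.9 -10 0 -5 0; -0.9 -15 0 0 0; -0.9 -15 0 0 0; -0.9 -15 0 0 0; -0.9 -10 0 0 0; -0.9 0 0 0 0",
  "newtons": 50
}}

```text
time: 16.82
tcp_pos: [0.418, 0.0307, 0.3517]
orientation: [0.998, 0.062, 0.001, 0.0]
wrist_force: [0.4, 0.1, -0.5]
opening: 0.0137
gripper_force: 50.0
```

Call:
{"api": "jog_arm", "payload": {
  "deltas": "-0.9 0 -8 0 0; -0.9 0 -14 0 0; -0.9 0 -18 0 0; -0.9 0 -20 0 0; -0.9 0 -20 0 0; -0.9 0 -20 0 0; -0.9 0 -20 0 0; -0.9 0 -20 0 0; -0.9 0 -20 0 0; -0.9 0 -20 0 0; -0.9 0 -15 0 0; -0.9 0 -8 0 0; -0.9 0 -3 0 0; -0.9 0 0 0 0"
}}

```text
time: 17.98
tcp_pos: [0.3936, 0.2358, 0.3503]
orientation: [0.998, 0.063, -0.0, 0.0]
wrist_force: [-0.6, 0.1, -1.1]
opening: 0.0138
gripper_force: 50.0
```

```bash
python3 - <<'E'
from h import *
np.set_printoptions(precision=3,suppress=True)
s=manip.observe();print(s['time'],s['tcp_pos'],s['opening'],s['wrist_force'])
S=cam('side');T=cam('top');manip.camera('side');manip.camera('top')
for q in ['soap0','scoop','bin_handle']:
  print(q,'S',[(np.round(d['xy']),round(d['p'],2)) for d in manip.place_of('side',q)],'T',[(np.round(d['xy']),round(d['p'],2)) for d in manip.place_of('top',q)])
print('bar exp',proj(S,[.492,.04,.1635]),proj(T,[.492,.04,.1635]))
E
```

```text
17.9833 [0.394 0.236 0.35 ] 0.013832680523086003 [-0.591  0.122 -1.134]
soap0 S [(array([356., 187.]), 0.63), (array([361., 183.]), 0.57), (array([361., 190.]), 0.47)] T [(array([314., 157.]), 0.52), (array([310., 145.]), 0.48), (array([298., 157.]), 0.48), (array([297., 149.]), 0.47)]
scoop S [(array([274., 118.]), 0.98), (array([236., 182.]), 0.6)] T [(array([190., 276.]), 0.82), (array([213., 222.]), 0.61)]
bin_handle S [(array([330., 187.]), 0.81)] T [(array([318., 200.]), 0.63)]
bar exp [326.351 188.59 ] [312.366 200.003]
```

Call:
{"api": "jog_arm", "payload": {
  "deltas": "-0.9 0 0 10 0; -0.9 0 0 20 0; -0.9 0 0 25 0; -0.9 0 0 25 0; -0.9 0 0 25 0; -0.9 0 0 25 0; -0.9 0 0 25 0; -0.9 0 0 25 0; -0.9 0 0 20 0; -0.9 0 0 15 0; -0.9 0 0 10 0; -0.9 0 0 0 0"
}}

```text
time: 19.38
tcp_pos: [0.3918, 0.2343, 0.1224]
orientation: [0.998, 0.062, -0.002, 0.001]
wrist_force: [0.6, 0.1, -1.8]
opening: 0.0131
gripper_force: 50.0
```

Call:
{"api": "jog_arm", "payload": {
  "deltas": "-0.9 0 0 7 0; -0.9 0 0 7 0; -0.9 0 0 7 0; -0.9 0 0 7 0; -0.9 0 0 7 0; -0.9 0 0 6 0; -0.9 0 0 5 0; -0.9 0 0 5 0; -0.9 0 0 5 0; -0.9 0 0 5 0; -0.9 0 0 0 0; -0.9 0 0 0 0",
  "newtons": 14
}}

```text
time: 20.38
tcp_pos: [0.3936, 0.2351, 0.0641]
orientation: [0.998, 0.062, -0.0, 0.0]
wrist_force: [-0.3, -1.3, -1.0]
opening: 0.0138
gripper_force: 14.0
```

Call:
{"api": "jog_arm", "payload": {
  "deltas": "-0.9 0 0 5 0; -0.9 0 0 5 0; -0.9 0 0 5 0; -0.9 0 0 5 0; -0.9 0 0 5 0; -0.9 0 0 4 0; -0.9 0 0 3 0; -0.9 0 0 3 0; -0.9 0 0 0 0; -0.9 0 0 0 0"
}}

```text
time: 21.22
tcp_pos: [0.3936, 0.2352, 0.0293]
orientation: [0.998, 0.062, -0.0, 0.0]
wrist_force: [-0.4, -0.7, -0.8]
opening: 0.014
gripper_force: 14.0
```

```bash
python3 - <<'E'
from h import *
np.set_printoptions(precision=3,suppress=True)
s=manip.observe();print(s['time'],s['tcp_pos'],s['opening'],s['wrist_force'],s['ft_torque'])
im=manip.camera('wrist');W=cam('wrist')
print([(np.round(d['xy']),round(d['p'],2)) for d in manip.place_of('wrist','scoop')])
u=np.array([.992,.124,0]);v=np.array([-.124,.992,0]);o=s['tcp_pos']+.073*u;o[2]=0
for n,p in dict(origin=o,lipL=o+.065*u+.03*v+[0,0,.03],lipR=o+.065*u-.03*v+[0,0,.03],bkL=o-.04*u+.03*v+[0,0,.03],bkR=o-.04*u-.03*v+[0,0,.03]).items(): print(n,proj(W,p).round())
# bright rim columns/rows: brightness profile along image column through middle
g=cv2.cvtColor(im,cv2.COLOR_RGB2GRAY)
for c in (318,): print('col',c,g[0:300:6,c])
hsv=cv2.cvtColor(im,cv2.COLOR_RGB2HSV)
for r in (20,60,100,140): print('row',r,g[r,220:420:5])
E
```

```text
21.2167 [0.394 0.235 0.029] 0.01398508287269336 [-0.415 -0.695 -0.838] [0.008 0.198 0.03 ]
[(array([318., 126.]), 0.9), (array([108., 320.]), 0.71)]
origin [317. 108.]
lipL [246. -49.]
lipR [388. -50.]
bkL [258. 191.]
bkR [376. 191.]
col 318 [240 238 235 240 238 238 238 242 245 250 250 250 250 250 250 250 250 250
 249 249 249 249 249 249 248 248 248 248 247 170 170 169 126 116 118 133
 165 164 165 141 155 168 169 169 170 170 170 169 171 170]
row 20 [177 178 178 178 176 173 236 236  97 182 155 154 154 154 155 232 240 240
 240 240 240 240 240 240 239 239 239 239 239 239 238 175 239 219 107 109
 107 105 104 172]
row 60 [181 183 183 186 186 187 195 251  98 168 178 177 180 180 181 177 194 248
 249 249 250 248 250 250 249 249 247 248 248 244 199 177 249 108 100  99
  99 100 111 157]
row 100 [180 180 181 181 181 181 177 250 139 105 181 173 175 175 179 175 181 248
 249 249 250 247 249 249 247 248 247 247 247 242 177 204 246  94  96  97
  97  94 103 167]
row 140 [166 167 166 168 171 175 174 222 240  96 168 170 170 171 175 172 178 248
 248 248 249 246 248 249 247 247 247 247 245 238 177 244 166  90  90  89
  92  92 161 160]
```

Call:
{"api": "jog_arm", "payload": {
  "deltas": "-0.9 0 0 2 0; -0.9 0 0 2 0; -0.9 0 0 1 0; -0.9 0 0 0 0; -0.9 0 0 0 0"
}}

```text
time: 21.73
tcp_pos: [0.3936, 0.2354, 0.0251]
orientation: [0.998, 0.062, -0.0, -0.0]
wrist_force: [-6.1, -0.8, 9.5]
opening: 0.0135
gripper_force: 14.0
```

```bash
python3 - <<'E'
from h import *
np.set_printoptions(precision=3,suppress=True)
s=manip.observe();print(s['time'],s['tcp_pos'],s['opening'],s['wrist_force'],s['ft_torque'])
im=manip.camera('wrist');W=cam('wrist');g=cv2.cvtColor(im,cv2.COLOR_RGB2GRAY)
print(g[30:70:3,318],g[165:225:3,318],g[165:225:3,275])
u=np.array([.992,.124,0])
P=np.array(s['tcp_pos'])+[0,0,.015]
for th in (-8,0,8,16):
  t=np.radians(th);f=lambda x,z:proj(W,P+u*(x*np.cos(t)+z*np.sin(t))+np.array([0,0,-x*np.sin(t)+z*np.cos(t)]))[1].round()
  print(th,'corner',f(.113,-.039),'back floor',f(.034,-.039),'back top',f(.032,-.010),'lipz',(P[2]-.138*np.sin(t)-.028*np.cos(t)).round(3))
E
```

```text
21.7333 [0.394 0.235 0.025] 0.013504675020851491 [-6.062 -0.849  9.493] [-0.342  1.033 -0.051]
[236 237 240 240 238 248 249 249 249 249 249 249 249 249] [247 247 229 181 167 168 167 166 161 122 118 120 119 120 127 129 134 162
 163 163] [165 165 165 165 165 165 166 165 158 121 120 120 119 119 128 167 169 169
 169 169]
-8 corner 10.0 back floor 171.0 back top 196.0 lipz 0.032
0 corner 28.0 back floor 178.0 back top 195.0 lipz 0.012
8 corner 46.0 back floor 186.0 back top 196.0 lipz -0.007
16 corner 65.0 back floor 195.0 back top 198.0 lipz -0.025
```

Call:
{"api": "jog_arm", "payload": {
  "deltas": "-0.9 0 0 -1 0; -0.9 0 0 0 0; -0.9 0 0 0 0; -0.5 0 0 0 0; -0.3 0 0 0 0; -0.2 0 0 0 0; 0 0 0 0 0; 0 0 0 0 0; 0 0 0 -10 0; 0 0 0 -20 0; 0 0 0 -30 0; 0 0 0 -30 0; 0 0 0 -30 0; 0 0 0 -30 0; 0 0 0 -10 0; 0 0 0 0 0",
  "newtons": 4
}}

```text
time: 23.12
tcp_pos: [0.3957, 0.2362, 0.1896]
orientation: [0.998, 0.062, 0.003, -0.001]
wrist_force: [-0.2, 1.3, -0.5]
opening: 0.0463
gripper_force: 0.0
```

```bash
python3 - <<'E'
from h import *
np.set_printoptions(precision=3,suppress=True)
s=manip.observe();print(s['time'],s['tcp_pos'],s['opening'],s['wrist_force'])
a=manip.camera('wrist');snap('side','s9.png');b=manip.camera('top');W=cam('wrist');S=cam('side');T=cam('top')
for q in ['scoop','other_scoop','soap0','bin_handle']:
  for c in ('wrist','side','top'): print(q,c,[(np.round(d['xy']),round(d['p'],2)) for d in manip.place_of(c,q)])
w=manip.place_of('wrist','scoop')[0]['xy'];d=[x['xy'] for x in manip.place_of('side','scoop')]
for x in d: print(tri([(W,w),(S,x)]))
w0=onz(W,w,0);u=np.array([.992,.124,0]);print('flat',w0)
print('tail exp',proj(W,w0-.135*u+[0,0,.047]),'lip',proj(W,w0+.065*u+[0,0,.012]),'crease',proj(W,w0+.04*u),'backtop',proj(W,w0-.04*u+[0,0,.03]),'rootTop',proj(W,w0-.05*u+[0,0,.047]))
g=cv2.cvtColor(a,cv2.COLOR_RGB2GRAY);print(g[0:260:4,int(w[0])])
E
```

```text
23.1167 [0.396 0.236 0.19 ] 0.046346053679608944 [-0.177  1.268 -0.53 ]
scoop wrist [(array([195., 233.]), 0.87), (array([322., 118.]), 0.65)]
scoop side [(array([232., 184.]), 0.92), (array([287., 190.]), 0.66)]
scoop top [(array([188., 276.]), 0.98), (array([242., 220.]), 0.59)]
other_scoop wrist []
other_scoop side [(array([399., 316.]), 0.81)]
other_scoop top [(array([445., 203.]), 0.8)]
soap0 wrist []
soap0 side [(array([356., 189.]), 0.49), (array([368., 184.]), 0.47), (array([366., 181.]), 0.47), (array([363., 188.]), 0.45)]
soap0 top [(array([312., 157.]), 0.55), (array([310., 144.]), 0.53), (array([298., 150.]), 0.5), (array([297., 156.]), 0.4)]
bin_handle wrist []
bin_handle side [(array([326., 188.]), 0.72)]
bin_handle top [(array([317., 200.]), 0.72)]
[ 0.307  0.365 -0.004]
[0.402 0.272 0.069]
flat [0.31  0.362 0.   ]
tail exp [193.069 363.358] lip [184.45  178.848] crease [191.247 198.774] backtop [189.244 278.553] rootTop [184.28 295.7 ]
[186 188 190 189 187 185 182 182 183 189 191 198 200 197 193 191 193 194
 195 195 193 191 190 190 189 188 189 191 189 186 184 180 177 179 183 184
 180 174 172 178 184 182 180 177 176 179 184 188 186 182 178 176 135  41
  73  94  93  92  92  91  92  92  89  90  87]
```

Checking the scoop itself (second wrist candidate) for uprightness.

```bash
python3 - <<'E'
from h import *
np.set_printoptions(precision=3,suppress=True)
W=cam('wrist');S=cam('side');T=cam('top')
a=manip.camera('wrist');g=cv2.cvtColor(a,cv2.COLOR_RGB2GRAY)
print('tri',tri([(W,(322,118)),(S,(287,190)),(T,(242,220))]))
w0=onz(W,(322,118),0);print(w0)
cv2.imwrite('/tmp/x.png',g)
print('col318',g[0:280:4,318]); print('tail col',[ (r,g[r,296:344:3]) for r in (165,200,230,245)])
for r in (40,80,120): print(r,g[r,270:370:3])
for yaw in [.124]:
  u=np.array([.992,.124,0]);v=np.array([-.124,.992,0])
  for n,x,y,z in [('tail',-.135,0,.047),('root',-.05,0,.047),('backtop',-.04,0,.03),('backfloor',-.04,0,.002),('crease',.04,0,.002),('lip',.065,0,.012),('sideL',.06,.03,.03),('sideR',.06,-.03,.03),('bL',-.04,.03,.03),('bR',-.04,-.03,.03)]: print(n,proj(W,w0+x*u+y*v+[0,0,z]).round())
E
```

```text
tri [0.455 0.236 0.01 ]
[0.454 0.238 0.   ]
col318 [197 198 197 193 192 193 193 190 185 184 185 235 239 235 238 238 236 239
 247 249 249 249 249 249 248 249 248 248 248 248 248 248 248 248 248 247
 247 247 142 153 245 245 244 223 247 247 247 248 248 248 248 248 248 248
 248 248 248 248 248 248 248 247 247 247 191 186 187 182 180 181]
tail col [(165, array([169, 171, 177, 180, 184, 242, 246, 245, 245, 243, 182, 170, 169,
       117,  94,  94], dtype=uint8)), (200, array([165, 163, 161, 163, 167, 243, 248, 248, 246, 229, 160, 164, 164,
       108, 101,  99], dtype=uint8)), (230, array([171, 173, 174, 171, 169, 241, 248, 248, 246, 224, 180, 180, 158,
       103, 102, 100], dtype=uint8)), (245, array([167, 169, 174, 177, 179, 240, 247, 248, 245, 221, 181, 181, 181,
       183, 185, 188], dtype=uint8))]
40 [181 183 183 184 185 187 189 190 189 183 181 179 182 184 185 186 185 185
 186 185 185 181 179 176 175 181 182 184 180 176 174 174 174 175]
80 [180 182 183 185 187 244 153 173 172 175 177 174 179 227 248 249 249 247
 249 249 247 247 247 247 245 233 237 174  97  98  97  97  99 156]
120 [161 167 172 172 172 229 203 162 167 170 170 173 174 236 247 248 248 246
 248 248 247 246 247 247 242 208 242 106  91  91  89  91 113 157]
tail [322. 259.]
root [323. 176.]
backtop [322. 162.]
backfloor [322. 157.]
crease [322.  76.]
lip [322.  47.]
sideL [289.  50.]
sideR [357.  50.]
bL [291. 162.]
bR [353. 162.]
```

```bash
python3 -c "
from rig import manip
print(manip.hand_in())"
```

```text
the job is handed in; nothing more can be done
None
```

The bin is open to its stop with all four soap balls in it, the empty scoop stands upright on the ledge where it started, the pumice scoop was left untouched, and the job was handed in at about 23 s.

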